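# Wind the drying-rack hoist winch back to its stop

## Robot

A 7-joint arm with a two-finger parallel gripper is mounted at the origin on the work surface. World frame = base frame: x ahead of the robot, y to its left, z up, the work surface at z = 0. Lengths are in mm, angles in rad, forces in N, time in s.
With the tool pointing down it reaches from about 400 to 875 mm from the base axis. Payload 4.4 kg.
Tool frame: the origin (TCP) lies at the very end of the fingers, on their centre line; the grasp point (between the pads) lies 19 mm behind it; z points along the fingers, y is the line along which they close (so a half turn about z gives the same grasp; the last joint's range is limited). The gripper opens to 85 mm and grips with 20 to 120 N. Pads are 22 mm wide; open, the fingers measure 114 mm over their backs; the gripper's body (76 mm by 85 mm) begins 54 mm behind the grasp point. The pads swing forward as they close: fully open they stand 13 mm farther back than shut.
Start: joints at [-1.269, 0.628, 0.038, 1.517, -0.027, 0.996, -0.02], TCP at [233.694, 606.552, 231.313] pointing down, gripper open.
Joint ranges: [-3.06, 3.06], [-0.37, 2.12], [-1.25, 1.32], [0.18, 2.47], [-1.1, 4.24], [0.23, 1.98], [-2.94, 2.94]. Speed limits (rad/s): [2.57, 2.57, 3.14, 3.14, 3.14, 3.14, 3.14].

## Interface

Orientations are given as a unit quaternion [w, x, y, z].
In Python, from cell import ctrl gives the robot as it stands. The module is installed in compiled form; this text tells all that it offers.
- The arm moves only by the tool jog_arm, never from a script. Its argument "targets" is one flat list of numbers, 7 for each row, row after row: the shift along the world's x, y, z as a fraction of full scale, then the turn, a rotation vector about the world's x, y, z as a fraction of full scale, then the opening, from -1 (shut) to 1 (fully open). A call has 1 to 8 rows; each row shifts and turns the commanded pose from where the row before left it; what a row does not reach is not made up. Full scale, the value 1, is 5 cm for a shift and 0.08 rad for a turn. A row lasts 1/12 s, in which the tool goes at most 41.7 mm and 7.16 degrees, less where a joint would pass 70% of its speed; a pose out of reach is approached as far as the arm can. A call with a number of a shift or a turn outside -1 to 1 is refused whole. A call with a gripper value outside its range is refused whole. The fingers move at their own pace and stop on an object; the grip force is fixed at half the most. Time passes only in rows, so rows that do not move let the fingers close. It gives the time, the measured TCP pose, the force, the opening and the grip force at its end, in the units of the state.
- ctrl.get_state(): the state, without advancing time (a new reading comes with each control period).
- ctrl.get_image(name): name is "scene" or "top"; returns a dict with "pixels" (420x560x3 uint8, red, green, blue), "K" (3x3 intrinsics, pixels), "dist_coeffs" ([k1, k2, p1, p2, k3] as OpenCV has them; the pictures are not rectified), "R" (3x3) and "t" (3): a world point X has camera coordinates R X + t. Camera axes: x right, y down, z forward; pixel columns grow to the right and rows downward; lengths in mm; the calibration is good to about 2 mm. A picture is of the moment at which its call begins. There is no depth.
- ctrl.finish_job(): hands the job in; it is judged then, once.
Trained networks look in a picture, given as the dict that the camera call returned (one of the last four; its "shot" number tells which), for a name from the list of things; names that differ only in an ending like _2 or _b are one class to them, and where a whole thing is asked for, a point or a joint stands for the part that bears it (a point fixed in the world has none). Each returns a list of dicts, best first, with "p" (0 to 1); they miss things now and then, are a little off and sometimes report something else, mostly with a low value. They report only what shows in the picture. A call takes as long as a camera call.
- ctrl.search_frame(picture, thing): "centre" ([x, y, z] in mm, in the coordinates of the camera as it stood for that picture, good to about 4 mm: the middle of the surface that is visible of it).
- ctrl.trace(picture, thing): "region" (420x560 bool, what is visible of it).
- ctrl.pinpoint(picture, thing): "centre" ([x, y, z] in mm, in the coordinates of the camera as it stood for that picture, good to about 4 mm: a listed point, or the origin of a listed thing).
The state is a dict: "t": time; "q": joint angles; "dq": joint speeds; "joint_efforts": joint torques, N m; "eef_pos": TCP position; "tcp_rot": TCP orientation; "wrist_force": force on the tool from outside, world axes, zero at the start; "wrist_torque": the same for the moment, N m; "gripper_width": finger opening in mm; "finger_force": force on a finger pad.
Only numpy, scipy, OpenCV 4.12 (cv2) and the standard library are available. Lean on these libraries where they do the work, as an engineer would, in place of code of your own. Each camera call takes 0.05 s, during which the arm holds its last target. There are 200 camera calls.

## Task

The ceiling drying rack's hoist winch lies on its back plate on the laundry counter and its drum has to be at its starting position before a new line is threaded. Swing the pawl clear of the ratchet teeth until it stays out by itself, use the crank to turn the drum backward (clockwise seen from above) until its lug has pushed the stop's buffer pin fully in, pressing it home for a moment with about 20 N on the crank knob, then swing the pawl back onto the teeth and let go of everything, with the lug left resting on the pin. Be gentle: never force the drum back against the engaged pawl, do not ram the stop or push hard on the pawl, and leave the things lying around where they are.

Things in the scene. Friction and masses are not known exactly. Their poses are not given: they have to be found in the camera images.
- winch: Hoist winch fixed to the counter: grey square back plate 220 x 220 x 12 mm. Origin on the drum's vertical axis, at the counter's surface; z up. Steel ratchet wheel with 12 saw teeth, radius 56 (root) to 65 mm (tip), z 40 to 54 mm; above it a dark crank arm (z 55 to 63 mm, 70 mm long from the axis) carrying the knob.
- drum (a joint): Drum angle, rad, growing counter-clockwise seen from above (winding); backward is falling. It turns against a brake-like friction of 0.25 N m (about 4 N at the knob) and stays where it is left. With the pawl in, the teeth allow it to turn counter-clockwise only.
- crank_knob (a point): Top centre of the crank's upright black round knob: 24 mm diameter, 66 to 118 mm above the counter, 60 mm from the drum axis, free to spin on its own pin; it slips in a light grip. It moves on a circle about the drum axis. Seen from above its polar angle is 40 degrees clockwise (0.698 rad less) of the lug's contact face.
- pawl_tab (a point): Top centre of the pawl's upright finger tab: a round steel post of 14 mm diameter, standing free from 54 to 78 mm above the counter (the pawl's flat arm is below, z 40 to 54), 46.4 mm from the pawl's pin, about 100 mm from the drum axis with the pawl in. It moves on a circle about the pin; clockwise seen from above swings the pawl out.
- pawl_pin (a point): Top of the pawl's hinge pin (axis vertical), 60 mm above the counter, 88 mm from the drum axis, beside the ratchet wheel.
- pawl (a joint): Pawl angle, rad: 0 to 0.15 when resting on the teeth (varies with where on a tooth it lies), clear of them above 0.25, fully out against its limit at 0.9. Over-centre spring with dead centre at 0.42: below it snaps onto the teeth, above it snaps out and stays out. About 4 N at the tab swings it either way.
- lug_face (a point): Middle of the contact face (facing clockwise) of the drum's steel lug, 10 mm wide, reaching 86 mm from the axis, z 40 to 54 mm; this point is 78 mm from the axis. It meets the buffer pin 0.10 to 0.70 rad counter-clockwise of the stop's x axis. The pin gives 3 mm under 2.5 N, then is solid. 20 N at the knob is 4 N for the brake and 12 N at the lug.
- stop: Fixed dark stop block, 26 mm (radial) x 18 x 46 mm, top 58 mm above the counter. Origin on the drum axis at the counter; the block stands on its own +x axis, 67 to 93 mm out. A curved bar through it carries at its counter-clockwise end a sprung buffer pin (78 mm from the axis, z 47 mm); how far the bar is run out differs and is not measured: see lug_face.
- wrench: Bystander: steel spanner lying beside the winch; leave it.
- screwdriver: Bystander: screwdriver lying beyond the winch; leave it.
- pulley: Bystander: white plastic pulley wheel, 52 mm diameter, 20 mm high, beside the winch; leave it.
- collar: Bystander: small loose steel collar, 28 mm diameter, 10 mm high, on a corner of the back plate; leave it.
- screw_pot: Bystander: small clear cup, 64 mm wide, 45 mm high, beside the winch; leave it.
- detergent: Bystander: white bottle, 230 mm high, at the right; leave it.
- spray_can: Bystander: metal can, 190 mm high, at the right; leave it.
- brush: Bystander: brush lying at the left; leave it.

How it is judged:
By the outcome, as a careful person would: the job done as asked, in the order asked, and still so for the second after the job is handed in, with the robot touching nothing.
It also fails if it takes over 72 s, if anything falls off the work surface, if the arm or the gripper's body presses on something with over 40 N, if the wrist force passes 120 N, or if a joint passes its speed limit or range.

## Working session

There is one attempt and no reset: what is moved stays moved. The work goes in short steps, Python scripts to look and compute and a tool call to move; the robot and the scene stay as the last step left them, time stands still between calls to the robot, and variables do not carry over. Pictures are saved under pics/ and viewed, at most 10 in all, crops included, and the job is handed in when it is done.

Besides the shell and the picture viewer there is one more tool, called after ">>>" as a command line: name --argument value ..., lists and objects as JSON in quotes. jog_arm: Moves the arm, as the interface text tells. Its arguments: {"type":"object","properties":{"targets":{"type":"array","items":{"type":"number"}}},"required":["targets"]}

```bash
mkdir -p pics; cat > h.py <<'E'
import numpy as np, cv2
from cell import ctrl
def w(pic,c): return np.array(pic["R"]).T@(np.array(c)-np.array(pic["t"]))
def look(names=("winch","crank_knob","pawl_tab","pawl_pin","lug_face","stop"),cams=("scene","top")):
    P={}
    for cam in cams:
        p=ctrl.get_image(cam);P[cam]=p
        for n in names:
            for r in ctrl.pinpoint(p,n)[:2]:
                X=w(p,r["centre"]);uv=proj(p,X)
                print(cam,n,round(r["p"],2),X.round(1),uv.round(0))
    return P
def proj(p,X):
    r,_=cv2.Rodrigues(np.array(p["R"],float))
    return cv2.projectPoints(np.array([X],float),r,np.array(p["t"],float),np.array(p["K"],float),np.array(p["dist_coeffs"],float))[0][0,0]
def save(p,name): cv2.imwrite("pics/"+name,p["pixels"][:,:,::-1])
E
python3 - <<'E'
from h import *
P=look()
a=np.hstack([P["scene"]["pixels"],P["top"]["pixels"]])
save(P["scene"],"s0.png");save(P["top"],"t0.png")
s=ctrl.get_state();print({k:np.round(v,3) for k,v in s.items()})
for c in P: print(c,(-np.array(P[c]["R"]).T@P[c]["t"]).round(0))
E
```

```text
scene winch 0.82 [ 565.4 -105.2   -2.7] [269. 241.]
scene crank_knob 0.85 [ 572.8 -163.   116.2] [254. 219.]
scene crank_knob 0.31 [539.   -4.5  77.8] [286. 201.]
scene pawl_tab 0.48 [537.9  -3.7  74.3] [286. 202.]
scene pawl_tab 0.34 [ 563.9 -102.1   -1.1] [269. 240.]
scene pawl_pin 0.75 [578.  -19.8  54.8] [292. 215.]
scene lug_face 0.77 [ 621.5 -159.9   42.4] [268. 247.]
scene lug_face 0.58 [719.4 -10.5   2.6] [329. 249.]
top winch 0.9 [563.7 -99.5   1. ] [300. 213.]
top crank_knob 0.9 [ 570.7 -159.2  119.3] [324. 208.]
top pawl_tab 0.47 [536.8  -4.8  76.9] [268. 222.]
top pawl_pin 0.96 [577.6 -10.8  61.9] [270. 208.]
top pawl_pin 0.47 [ 617.9 -153.7   47.8] [319. 193.]
top lug_face 0.65 [ 618.2 -155.7   46.2] [320. 193.]
top lug_face 0.27 [538.2  -4.2  77. ] [268. 221.]
top stop 0.28 [ 754.7 -165.5   -3. ] [321. 149.]
{'t': np.float64(0.7), 'q': array([-1.269,  0.628,  0.038,  1.517, -0.027,  0.996, -0.02 ]), 'dq': array([-0.001, -0.   ,  0.002, -0.001, -0.001,  0.002,  0.   ]), 'joint_efforts': array([-0.0000e+00, -5.6313e+01,  1.2250e+00, -1.9375e+01,  1.1000e-02,
        2.0000e-03,  0.0000e+00]), 'eef_pos': array([233.674, 606.551, 231.341]), 'tcp_rot': array([-0.   ,  0.183,  0.983,  0.   ]), 'wrist_force': array([-0.546,  0.407, -0.165]), 'wrist_torque': array([0.03 , 0.007, 0.012]), 'finger_force': np.float64(0.0), 'gripper_width': np.float64(85.263)}
scene [1478. -920. 1024.]
top [ 483.   -5. 1566.]
```

```bash
python3 - <<'E'
import cv2
a=cv2.imread("pics/s0.png")[130:330,170:400];b=cv2.imread("pics/t0.png")[120:290,200:400]
cv2.imwrite("pics/a.png",cv2.resize(a,(690,600),interpolation=2));cv2.imwrite("pics/b.png",cv2.resize(b,(700,595),interpolation=2))
E
```

```text
(no output)
```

View pics/a.png

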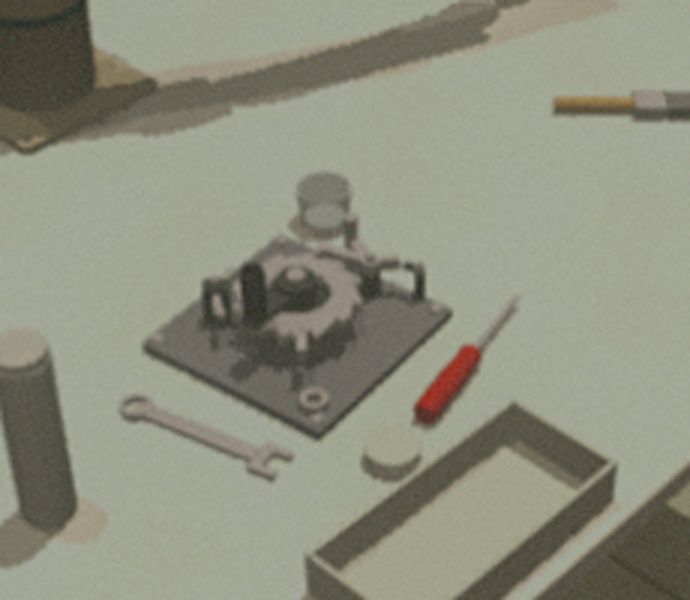

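View pics/b.png

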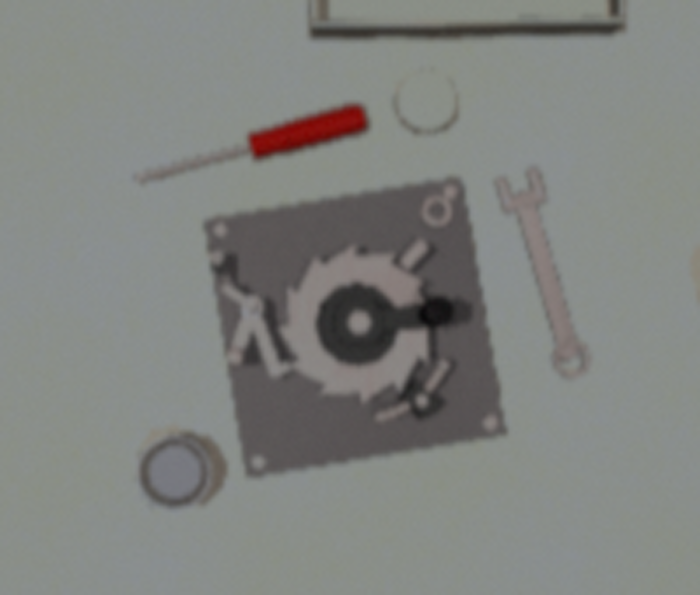

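The winch axis is at crop-b (360,322), the knob at (435,312), the lug at (415,250), the buffer pin end at about (445,365) and the pawl tab at (237,355). The network points agree with these. I estimate the axis at about (565,-102), the tab at (537,-4) and the pin at about 243° polar. Now moving toward the pawl tab.

>>> jog_arm --targets '[0.357,-0.719,-0.1,0,0,0,0,0.357,-0.719,-0.1,0,0,0,0,0.357,-0.719,-0.1,0,0,0,-0.1,0.357,-0.719,-0.1,0,0,0,-0.1,0.357,-0.719,-0.1,0,0,0,-0.1,0.357,-0.719,-0.1,0,0,0,-0.1,0.357,-0.719,-0.1,0,0,0,-0.1,0.357,-0.719,-0.1,0,0,0,-0.1]'

```text
t: 1.37
eef_pos: [377.1, 317.4, 191.5]
tcp_rot: [0.0, 0.183, 0.983, 0.0]
wrist_force: [0.7, -0.3, -0.7]
gripper_width: 38.6
finger_force: 0.0
```

>>> jog_arm --targets '[0.357,-0.719,-0.1,0,0,0,-0.1,0.357,-0.719,-0.1,0,0,0,-0.1,0.357,-0.719,-0.1,0,0,0,-0.1,0.357,-0.719,-0.1,0,0,0,-0.1,0.357,-0.719,-0.1,0,0,0,-0.1,0.357,-0.719,-0.1,0,0,0,-0.1,0.357,-0.719,-0.1,0,0,0,-0.1,0.3,-0.4,0,0,0,0,-0.1]'

```text
t: 2.03
eef_pos: [517.0, 41.9, 155.7]
tcp_rot: [-0.0, 0.185, 0.983, -0.001]
wrist_force: [-0.2, -0.4, -1.0]
gripper_width: 38.2
finger_force: 0.0
```

```bash
python3 - <<'E'
from h import *
for i in range(2): P=look(("pawl_tab","pawl_pin","crank_knob","lug_face","stop","winch"))
save(P["scene"],"s1.png")
s=ctrl.get_state();print({k:np.round(s[k],2) for k in("t","eef_pos","tcp_rot","wrist_force","gripper_width")})
E
```

```text
scene pawl_tab 0.74 [541.3  -4.7  75.2] [286. 202.]
scene pawl_pin 0.66 [577.4 -18.8  56.3] [292. 215.]
scene pawl_pin 0.38 [ 571.5 -162.6  114.3] [254. 220.]
scene crank_knob 0.66 [ 572.7 -164.7  114.7] [253. 220.]
scene lug_face 0.78 [ 620.6 -162.8   43.1] [267. 247.]
scene stop 0.75 [576.3 -18.8  58.4] [292. 214.]
scene winch 0.98 [ 562.1 -105.8   -3.1] [268. 241.]
top pawl_tab 0.7 [538.1  -3.4  79.4] [268. 221.]
top pawl_tab 0.64 [ 752.1 -165.9   -2.5] [321. 150.]
top pawl_pin 0.88 [577.7 -13.   64.1] [271. 208.]
top crank_knob 0.83 [ 571.3 -155.3  119.3] [323. 208.]
top crank_knob 0.25 [555.7 458.8  -0.6] [110. 219.]
top lug_face 0.55 [ 613.6 -155.3   49.6] [320. 195.]
top winch 0.49 [ 661.1 -171.3   16.4] [324. 179.]
scene pawl_tab 0.67 [441.4  45.7  -2.4] [276. 203.]
scene pawl_tab 0.62 [539.6  -4.1  73.8] [286. 203.]
scene pawl_pin 0.74 [581.4 -19.3  56. ] [293. 215.]
scene crank_knob 0.86 [ 571.5 -163.2  116.4] [253. 219.]
scene lug_face 0.61 [ 620.4 -158.6   44. ] [268. 246.]
scene stop 0.69 [ 562.7 -104.6   -2. ] [268. 241.]
scene stop 0.32 [ 606.7 -269.    -0.9] [236. 275.]
scene winch 0.83 [ 562.5 -103.8   -3.3] [268. 241.]
scene winch 0.51 [ 570.8 -167.3  113.8] [252. 221.]
top pawl_tab 0.7 [538.2  -2.   80. ] [267. 221.]
top pawl_tab 0.47 [ 563.3 -103.3    1.8] [301. 213.]
top pawl_pin 0.71 [577.2 -10.9  62.2] [270. 208.]
top crank_knob 0.92 [ 570.  -158.8  117.7] [324. 208.]
top lug_face 0.89 [ 616.1 -156.5   47.5] [320. 194.]
top winch 0.85 [ 564.6 -101.5    2.9] [301. 213.]
{'t': np.float64(3.43), 'eef_pos': array([516.44,  47.3 , 156.31]), 'tcp_rot': array([-0.  ,  0.18,  0.98,  0.  ]), 'wrist_force': array([-0.55,  0.01, -0.26]), 'gripper_width': np.float64(38.16)}
```

>>> jog_arm --targets '[0.14,-0.34,0,0,0,0,-0.1,0.14,-0.34,0,0,0,0,-0.1,0.14,-0.34,0,0,0,0,-0.1,0,0,-0.4,0,0,0,-0.1,0,0,-0.4,0,0,0,-0.1,0,0,-0.3,0,0,0,-0.1,0,0,0,0,0,0,-0.1,0,0,0,0,0,0,-0.1]'

```text
t: 4.1
eef_pos: [536.9, -3.7, 100.9]
tcp_rot: [-0.001, 0.183, 0.983, -0.0]
wrist_force: [-0.2, 0.3, 0.5]
gripper_width: 38.5
finger_force: 0.0
```

```bash
python3 - <<'E'
from h import *
p=ctrl.get_image("scene");q=ctrl.get_image("top")
s=ctrl.get_state();print(s["eef_pos"].round(1) if hasattr(s["eef_pos"],"round") else s["eef_pos"])
X=np.array(s["eef_pos"]);print(proj(p,X),proj(q,X))
f=lambda a,u:cv2.resize(a[u[1]-50:u[1]+50,u[0]-65:u[0]+65][:,:,::-1],(390,300),interpolation=2)
cv2.imwrite("pics/c.png",np.hstack([f(p["pixels"],(280,215)),f(q["pixels"],(285,210))]))
E
```

```text
[538.1  -3.6 102.1]
[285.80934413 194.61273004] [267.63885933 221.15537487]
```

View pics/c.png

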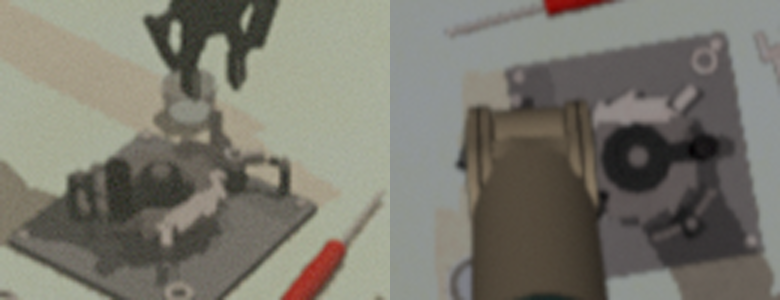

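The fingertips at left crop (190,90) and (240,85) straddle the tab at (213,115), so I'm descending.

>>> jog_arm --targets '[0,0,-0.3,0,0,0,-0.1,0,0,-0.3,0,0,0,-0.1,0,0,-0.24,0,0,0,-0.1,0,0,0,0,0,0,-0.1,0,0,0,0,0,0,-0.1]'

```text
t: 4.62
eef_pos: [537.8, -3.6, 59.9]
tcp_rot: [0.0, 0.183, 0.983, 0.0]
wrist_force: [0.3, 0.6, 1.7]
gripper_width: 38.6
finger_force: 0.0
```

>>> jog_arm --targets '[0.014,0.051,0,0,0,-0.75,-0.1,0.017,0.05,0,0,0,-0.75,-0.1,0.02,0.049,0,0,0,-0.75,-0.1,0.023,0.047,0,0,0,-0.75,-0.1,0.026,0.046,0,0,0,-0.75,-0.1,0.029,0.044,0,0,0,-0.75,-0.1,0.031,0.042,0,0,0,-0.75,-0.1,0.034,0.04,0,0,0,-0.75,-0.1]'

```text
t: 5.28
eef_pos: [548.1, 14.1, 61.0]
tcp_rot: [0.001, 0.413, 0.911, 0.0]
wrist_force: [-0.6, -1.7, 0.2]
gripper_width: 38.5
finger_force: 0.7
```

```bash
python3 - <<'E'
from h import *
P=look(("pawl_tab",),("scene",))
s=ctrl.get_state();print({k:np.round(s[k],2) for k in("t","q","eef_pos","tcp_rot","wrist_force","gripper_width")})
E
```

```text
scene pawl_tab 0.75 [543.7   2.6  75.5] [289. 202.]
{'t': np.float64(5.38), 'q': array([-0.16,  0.74,  0.13,  1.94, -0.19,  0.47,  0.82]), 'eef_pos': array([548.25,  14.93,  60.79]), 'tcp_rot': array([0.  , 0.41, 0.91, 0.  ]), 'wrist_force': array([ 0.25, -1.74,  0.06]), 'gripper_width': np.float64(38.45)}
```

>>> jog_arm --targets '[0.036,0.038,0,0,0,-0.75,-0.1,0.038,0.036,0,0,0,-0.75,-0.1,0.041,0.034,0,0,0,-0.75,-0.1,0.043,0.031,0,0,0,-0.75,-0.1,0.044,0.029,0,0,0,-0.75,-0.1,0.046,0.026,0,0,0,-0.75,-0.1,0.047,0.023,0,0,0,0,-0.1,0,0,0,0,0,0,-0.1]'

```text
t: 6.05
eef_pos: [562.9, 26.2, 60.1]
tcp_rot: [0.001, 0.566, 0.824, 0.001]
wrist_force: [0.2, -0.5, 0.3]
gripper_width: 38.4
finger_force: 0.0
```

```bash
python3 - <<'E'
from h import *
P=look(("pawl_tab",),("scene",))
s=ctrl.get_state();print({k:np.round(s[k],2) for k in("t","q","eef_pos","tcp_rot","wrist_force","gripper_width")})
E
```

```text
{'t': np.float64(6.15), 'q': array([-0.24,  0.76,  0.22,  1.9 , -0.32,  0.51,  0.57]), 'eef_pos': array([562.09,  25.78,  59.71]), 'tcp_rot': array([0.  , 0.57, 0.82, 0.  ]), 'wrist_force': array([-0.17, -0.79, -0.03]), 'gripper_width': np.float64(38.21)}
```

>>> jog_arm --targets '[0,0,0.5,0,0,0,-0.1,0,0,0.6,0,0,0,-0.1,0,0,0.6,0,0,0,-0.1,0.02,-0.5,0.1,0,0,0,0,0.03,-0.7,0,0,0,0,0.1,0.03,-0.7,0,0,0,0,0.1,0.03,-0.7,0,0,0,0,0.1,0.03,-0.7,0,0,0,0,0.1]'

```text
t: 6.82
eef_pos: [568.5, -141.0, 149.7]
tcp_rot: [0.0, 0.567, 0.824, 0.0]
wrist_force: [0.4, 0.8, 0.2]
gripper_width: 46.9
finger_force: 0.0
```

```bash
python3 - <<'E'
from h import *
P=look(("pawl_tab","crank_knob","lug_face"))
s=ctrl.get_state();print({k:np.round(s[k],2) for k in("t","q","eef_pos","tcp_rot","wrist_force","gripper_width")})
p,q=P["scene"]["pixels"],P["top"]["pixels"]
f=lambda a,u:cv2.resize(a[u[1]-50:u[1]+50,u[0]-65:u[0]+65][:,:,::-1],(390,300),interpolation=2)
cv2.imwrite("pics/d.png",np.hstack([f(p,(280,215)),f(q,(285,210))]))
E
```

```text
scene pawl_tab 0.71 [560.   23.6  75.4] [297. 201.]
scene crank_knob 0.71 [ 569.8 -164.5  116.7] [253. 219.]
scene crank_knob 0.25 [ 7.522e+02 -1.688e+02  2.000e-01] [299. 282.]
scene lug_face 0.58 [ 623.2 -161.4   43.4] [268. 247.]
top pawl_tab 0.73 [559.6  20.   79.9] [259. 214.]
top pawl_tab 0.45 [ 753.9 -164.2   -3.8] [320. 149.]
top crank_knob 0.4 [ 534.6 -532.4   -5.7] [446. 221.]
top lug_face 0.74 [ 615.4 -157.7   47.4] [321. 194.]
{'t': np.float64(7.22), 'q': array([ 0.02,  0.65,  0.27,  1.79, -0.25,  0.73,  0.79]), 'eef_pos': array([ 568.96, -137.42,  149.2 ]), 'tcp_rot': array([-0.  ,  0.57,  0.82,  0.  ]), 'wrist_force': array([ 0.48,  0.48, -0.84]), 'gripper_width': np.float64(47.01)}
```

View pics/d.png

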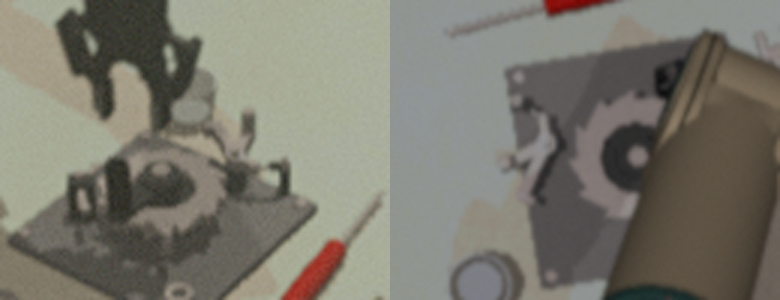

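The pawl is out: the tab has swung to about (560,22). Next I go onto the knob.

>>> jog_arm --targets '[0.02,-0.25,0,0,0,0,0.1,0.02,-0.24,0,0,0,0,0.1,0,0,-0.2,0,0,0,0.1,0,0,-0.4,0,0,0,0.1,0,0,-0.4,0,0,0,0.1,0,0,-0.4,0,0,0,0.1,0,0,0,0,0,0,0.1,0,0,0,0,0,0,0.1]'

```text
t: 7.88
eef_pos: [569.8, -164.1, 78.1]
tcp_rot: [-0.001, 0.568, 0.823, -0.001]
wrist_force: [0.1, -0.3, 0.4]
gripper_width: 47.2
finger_force: 0.0
```

>>> jog_arm --targets '[0,0,0,0,0,0,-0.2,0,0,0,0,0,0,-0.3,0,0,0,0,0,0,-0.4,0,0,0,0,0,0,-0.6,0,0,0,0,0,0,-1,0,0,0,0,0,0,-1,0,0,0,0,0,0,-1,0,0,0,0,0,0,-1]'

```text
t: 8.55
eef_pos: [571.2, -164.5, 80.6]
tcp_rot: [0.001, 0.568, 0.823, 0.0]
wrist_force: [-1.9, -0.4, 6.6]
gripper_width: 22.4
finger_force: 58.5
```

>>> jog_arm --targets '[-0.06,-0.006,0,0,0,-0.62,-1,-0.06,-0.003,0,0,0,-0.62,-1,-0.06,0,0,0,0,-0.62,-1,-0.06,0.003,0,0,0,-0.62,-1,-0.06,0.006,0,0,0,-0.62,-1,-0.059,0.009,0,0,0,-0.62,-1,-0.059,0.012,0,0,0,-0.62,-1,-0.058,0.015,0,0,0,-0.62,-1]'

```text
t: 9.22
eef_pos: [550.1, -163.4, 80.7]
tcp_rot: [0.003, 0.72, 0.694, 0.001]
wrist_force: [4.4, -2.1, 0.5]
gripper_width: 22.5
finger_force: 58.7
```

>>> jog_arm --targets '[-0.057,0.018,0,0,0,-0.62,-1,-0.056,0.021,0,0,0,-0.62,-1,-0.055,0.024,0,0,0,-0.62,-1,-0.054,0.026,0,0,0,-0.62,-1,-0.053,0.029,0,0,0,-0.62,-1,-0.051,0.032,0,0,0,-0.62,-1,-0.049,0.034,0,0,0,-0.62,-1,-0.048,0.036,0,0,0,-0.62,-1]'

```text
t: 9.88
eef_pos: [528.2, -153.7, 80.7]
tcp_rot: [0.003, 0.843, 0.538, 0.001]
wrist_force: [1.5, -4.6, 1.0]
gripper_width: 22.6
finger_force: 58.8
```

```bash
python3 - <<'E'
from h import *
P=look(("lug_face",))
s=ctrl.get_state();print({k:np.round(s[k],2) for k in("t","q","eef_pos","tcp_rot","wrist_force","gripper_width")})
p,q=P["scene"]["pixels"],P["top"]["pixels"]
f=lambda a,u:cv2.resize(a[u[1]-50:u[1]+50,u[0]-65:u[0]+65][:,:,::-1],(390,300),interpolation=2)
cv2.imwrite("pics/e.png",np.hstack([f(p,(280,215)),f(q,(285,210))]))
E
```

```text
scene lug_face 0.66 [ 574.2 -184.1   41.9] [250. 244.]
top lug_face 0.75 [ 564.1 -182.9   48.4] [330. 212.]
{'t': np.float64(10.08), 'q': array([-0.04,  0.75,  0.43,  1.94, -0.55,  0.57,  0.32]), 'eef_pos': array([ 527.54, -153.2 ,   80.62]), 'tcp_rot': array([0.  , 0.84, 0.54, 0.  ]), 'wrist_force': array([ 1.4 , -4.31,  6.52]), 'gripper_width': np.float64(22.6)}
```

View pics/e.png

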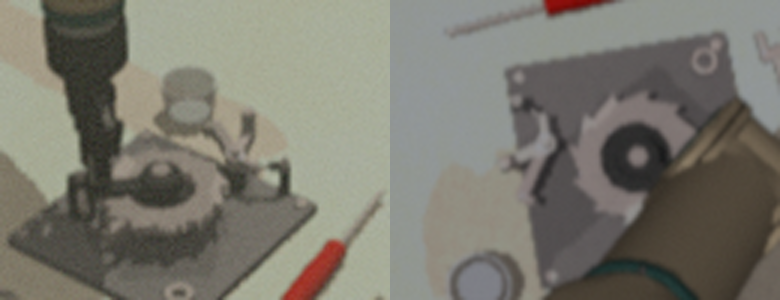

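>>> jog_arm --targets '[-0.037,0.031,0,0,0,-0.5,-1,-0.035,0.032,0,0,0,-0.5,-1,-0.034,0.034,0,0,0,-0.5,-1,-0.033,0.035,0,0,0,-0.5,-1,-0.031,0.036,0,0,0,-0.5,-1,-0.03,0.038,0,0,0,-0.5,-1]'

```text
t: 10.58
eef_pos: [517.1, -143.6, 80.6]
tcp_rot: [0.003, 0.901, 0.434, 0.001]
wrist_force: [-0.6, -6.4, 7.9]
gripper_width: 22.5
finger_force: 59.2
```

>>> jog_arm --targets '[-0.025,0.025,0,0,0,-0.37,-1,-0.025,0.026,0,0,0,-0.37,-1,-0.024,0.026,0,0,0,-0.37,-1,-0.023,0.027,0,0,0,-0.37,-1]'

```text
t: 10.92
eef_pos: [512.6, -137.8, 80.6]
tcp_rot: [0.002, 0.925, 0.38, 0.001]
wrist_force: [1.0, -5.0, 6.7]
gripper_width: 22.5
finger_force: 59.3
```

```bash
python3 - <<'E'
from h import *
P=look(("lug_face",))
s=ctrl.get_state();print({k:np.round(s[k],2) for k in("t","q","eef_pos","tcp_rot","wrist_force","gripper_width")})
p,q=P["scene"]["pixels"],P["top"]["pixels"]
f=lambda a,u:cv2.resize(a[u[1]-30:u[1]+30,u[0]-39:u[0]+39][:,:,::-1],(390,300),interpolation=2)
cv2.imwrite("pics/f.png",np.hstack([f(p,(250,230)),f(q,(315,225))]))
E
```

```text
scene lug_face 0.77 [ 544.8 -181.8   45.2] [244. 238.]
top lug_face 0.56 [ 536.8 -173.6   44.8] [327. 221.]
{'t': np.float64(11.12), 'q': array([-0.12,  0.75,  0.52,  1.99, -0.67,  0.57,  0.07]), 'eef_pos': array([ 512.29, -137.44,   80.61]), 'tcp_rot': array([0.  , 0.92, 0.38, 0.  ]), 'wrist_force': array([-0.45, -3.56,  7.91]), 'gripper_width': np.float64(23.13)}
```

View pics/f.png

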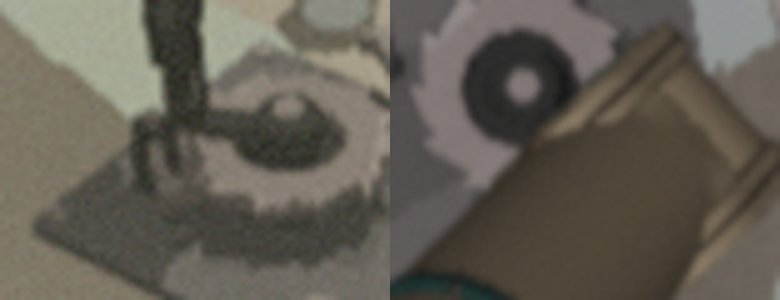

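>>> jog_arm --targets '[-0.013,0.02,0,0,0,-0.25,-1,-0.013,0.02,0,0,0,-0.25,-1,-0.012,0.021,0,0,0,-0.25,-1,-0.012,0.021,0,0,0,-0.25,-1]'

```text
t: 11.45
eef_pos: [510.0, -133.7, 80.6]
tcp_rot: [0.002, 0.939, 0.343, 0.001]
wrist_force: [1.1, -5.1, 7.1]
gripper_width: 22.5
finger_force: 59.3
```

>>> jog_arm --targets '[-0.011,0.021,0,0,0,-0.25,-1,-0.011,0.021,0,0,0,-0.25,-1]'

```text
t: 11.62
eef_pos: [508.8, -131.6, 80.6]
tcp_rot: [0.002, 0.946, 0.325, 0.001]
wrist_force: [0.0, -4.3, 8.3]
gripper_width: 22.5
finger_force: 59.4
```

>>> jog_arm --targets '[-0.01,0.021,0,0,0,-0.25,-1,-0.01,0.022,0,0,0,-0.25,-1]'

```text
t: 11.78
eef_pos: [507.9, -129.7, 80.6]
tcp_rot: [0.002, 0.952, 0.305, 0.001]
wrist_force: [0.5, -6.4, 7.2]
gripper_width: 22.4
finger_force: 59.3
```

>>> jog_arm --targets '[-0.009,0.022,0,0,0,-0.25,-1,-0.009,0.022,0,0,0,-0.25,-1]'

```text
t: 11.95
eef_pos: [507.3, -128.3, 80.6]
tcp_rot: [0.003, 0.958, 0.286, 0.001]
wrist_force: [1.2, -7.5, 5.8]
gripper_width: 22.8
finger_force: 59.3
```

>>> jog_arm --targets '[-0.009,0.022,0,0,0,0,-1,-0.008,0.022,0,0,0,0,-1]'

```text
t: 12.12
eef_pos: [506.9, -127.4, 80.7]
tcp_rot: [0.004, 0.958, 0.286, 0.002]
wrist_force: [2.4, -10.8, 3.8]
gripper_width: 22.9
finger_force: 59.1
```

>>> jog_arm --targets '[-0.008,0.022,0,0,0,0,-1,0,0,0,0,0,0,-1]'

```text
t: 12.28
eef_pos: [506.7, -127.0, 80.7]
tcp_rot: [0.005, 0.958, 0.286, 0.002]
wrist_force: [1.8, -10.7, 2.2]
gripper_width: 22.6
finger_force: 59.1
```

>>> jog_arm --targets '[-0.009,0.022,0,0,0,0,-1,-0.009,0.022,0,0,0,0,-1,0,0,0,0,0,0,-1]'

```text
t: 12.53
eef_pos: [506.3, -126.2, 80.7]
tcp_rot: [0.006, 0.958, 0.286, 0.002]
wrist_force: [2.7, -12.8, -0.1]
gripper_width: 22.7
finger_force: 59.0
```

>>> jog_arm --targets '[-0.01,0.023,0,0,0,0,-1,-0.01,0.023,0,0,0,0,-1,-0.01,0.023,0,0,0,0,-1,0,0,0,0,0,0,-1]'

```text
t: 12.87
eef_pos: [505.8, -124.9, 80.7]
tcp_rot: [0.008, 0.958, 0.285, 0.003]
wrist_force: [4.3, -18.8, -3.9]
gripper_width: 22.5
finger_force: 59.1
```

>>> jog_arm --targets '[-0.006,0.014,0,0,0,0,-1,0,0,0,0,0,0,-1,0,0,0,0,0,0,-1,0,0,0,0,0,0,-1,0,0,0,0,0,0,-1]'

```text
t: 13.28
eef_pos: [505.8, -124.7, 80.7]
tcp_rot: [0.009, 0.958, 0.285, 0.003]
wrist_force: [5.1, -19.0, -4.9]
gripper_width: 22.6
finger_force: 59.1
```

```bash
python3 - <<'E'
from h import *
P=look(("lug_face","stop","crank_knob"))
s=ctrl.get_state();print({k:np.round(s[k],2) for k in("t","q","eef_pos","tcp_rot","wrist_force","gripper_width")})
E
```

```text
scene lug_face 0.86 [ 527.8 -172.7   42.9] [242. 234.]
scene crank_knob 0.77 [ 509.9 -124.9  114. ] [249. 205.]
scene crank_knob 0.37 [ 584.4 -421.8   -2.9] [187. 300.]
top stop 0.68 [558.6  20.9  76.6] [259. 214.]
top crank_knob 0.66 [ 509.  -117.9  120.3] [310. 231.]
{'t': np.float64(13.68), 'q': array([-0.19,  0.75,  0.57,  2.03, -0.74,  0.56, -0.09]), 'eef_pos': array([ 505.77, -124.7 ,   80.73]), 'tcp_rot': array([0.01, 0.96, 0.28, 0.  ]), 'wrist_force': array([  5.  , -18.35,  -4.93]), 'gripper_width': np.float64(22.67)}
```

>>> jog_arm --targets '[-0.005,0.014,0,0,0,0,-1,0,0,0,0,0,0,-1,0,0,0,0,0,0,-1,0,0,0,0,0,0,-1]'

```text
t: 14.02
eef_pos: [505.7, -124.5, 80.8]
tcp_rot: [0.009, 0.959, 0.285, 0.003]
wrist_force: [6.6, -19.1, -5.7]
gripper_width: 22.9
finger_force: 59.0
```

>>> jog_arm --targets '[0.01,-0.024,0,0,0,0,-1,0.01,-0.024,0,0,0,0,-1,0.01,-0.024,0,0,0,0,-1,0,0,0,0,0,0,-1]'

```text
t: 14.35
eef_pos: [505.8, -124.9, 80.7]
tcp_rot: [0.006, 0.958, 0.286, 0.002]
wrist_force: [2.8, -12.9, 0.5]
gripper_width: 22.8
finger_force: 59.5
```

>>> jog_arm --targets '[0.01,-0.024,0,0,0,0,-1,0.01,-0.024,0,0,0,0,-1,0.007,-0.016,0,0,0,0,-1,0,0,0,0,0,0,-1]'

```text
t: 14.68
eef_pos: [506.3, -126.1, 80.7]
tcp_rot: [0.004, 0.958, 0.286, 0.002]
wrist_force: [1.7, -9.0, 5.1]
gripper_width: 22.9
finger_force: 59.9
```

>>> jog_arm --targets '[0.01,-0.022,0,0,0,0,-1,0.008,-0.018,0,0,0,0,-1,0,0,0,0,0,0,-1]'

```text
t: 14.93
eef_pos: [506.6, -126.8, 80.6]
tcp_rot: [0.003, 0.958, 0.287, 0.001]
wrist_force: [-0.3, -6.5, 6.6]
gripper_width: 22.6
finger_force: 60.1
```

>>> jog_arm --targets '[0.008,-0.02,0,0,0,0,-1,0.004,-0.01,0,0,0,0,-1,0,0,0,0,0,0,-1]'

```text
t: 15.18
eef_pos: [506.8, -127.3, 80.6]
tcp_rot: [0.002, 0.958, 0.287, 0.001]
wrist_force: [-1.0, -4.8, 8.6]
gripper_width: 22.8
finger_force: 60.3
```

>>> jog_arm --targets '[0,0,0,0,0,0,-0.3,0,0,0,0,0,0,-0.1,0,0,0,0,0,0,0,0,0,0,0,0,0,0,0,0,0,0,0,0,0]'

```text
t: 15.6
eef_pos: [505.5, -124.2, 79.0]
tcp_rot: [-0.001, 0.958, 0.287, -0.0]
wrist_force: [0.2, 0.5, 0.5]
gripper_width: 42.6
finger_force: 0.0
```

>>> jog_arm --targets '[0,0,0.4,0,0,0,0,0,0,0.6,0,0,0,0,0,0,0.6,0,0,0.5,0,0.08,0.22,0,0,0,1,-0.1,0.08,0.22,0,0,0,1,-0.1,0.08,0.22,0,0,0,1,-0.1,0.08,0.22,0,0,0,1,-0.1,0.08,0.22,0,0,0,1,-0.1]'

```text
t: 16.27
eef_pos: [525.7, -69.0, 159.2]
tcp_rot: [-0.0, 0.871, 0.491, -0.0]
wrist_force: [0.1, 0.7, -0.1]
gripper_width: 38.7
finger_force: 0.0
```

>>> jog_arm --targets '[0.08,0.22,0,0,0,1,-0.1,0.08,0.22,0,0,0,1,-0.1,0.08,0.22,0,0,0,1,-0.1,0.08,0.22,0,0,0,1,-0.1,0.08,0.22,0,0,0,1,-0.1,0.08,0.22,0,0,0,1,-0.1,0.08,0.22,0,0,0,1,-0.1,0.08,0.22,0,0,0,1,-0.1]'

```text
t: 16.93
eef_pos: [557.5, 18.9, 159.1]
tcp_rot: [-0.0, 0.673, 0.74, -0.0]
wrist_force: [-0.2, 0.1, -0.3]
gripper_width: 38.2
finger_force: 0.0
```

```bash
python3 - <<'E'
from h import *
P=look(("pawl_tab","lug_face","crank_knob"))
s=ctrl.get_state();print({k:np.round(s[k],2) for k in("t","q","eef_pos","tcp_rot","wrist_force","gripper_width")})
p,q=P["scene"]["pixels"],P["top"]["pixels"]
f=lambda a,u:cv2.resize(a[u[1]-30:u[1]+30,u[0]-39:u[0]+39][:,:,::-1],(390,300),interpolation=2)
cv2.imwrite("pics/g.png",np.hstack([f(p,(265,225)),f(q,(305,220))]))
E
```

```text
scene pawl_tab 0.55 [ 536.  -533.    -1.7] [142. 312.]
scene pawl_tab 0.53 [563.9  22.6  74. ] [298. 202.]
scene lug_face 0.78 [ 530.1 -177.4   43.4] [242. 235.]
scene crank_knob 0.78 [ 512.1 -127.6  114.6] [249. 205.]
scene crank_knob 0.4 [441.4  44.9  -1.2] [276. 203.]
top lug_face 0.6 [ 528.2 -170.4   47.7] [326. 224.]
top crank_knob 0.95 [ 509.2 -122.8  121.1] [312. 231.]
{'t': np.float64(17.33), 'q': array([-0.35,  0.62,  0.41,  1.86, -0.36,  0.73,  0.35]), 'eef_pos': array([557.38,  17.01, 159.29]), 'tcp_rot': array([ 0.  ,  0.68,  0.74, -0.  ]), 'wrist_force': array([-0.29,  0.16,  0.28]), 'gripper_width': np.float64(38.52)}
```

View pics/g.png

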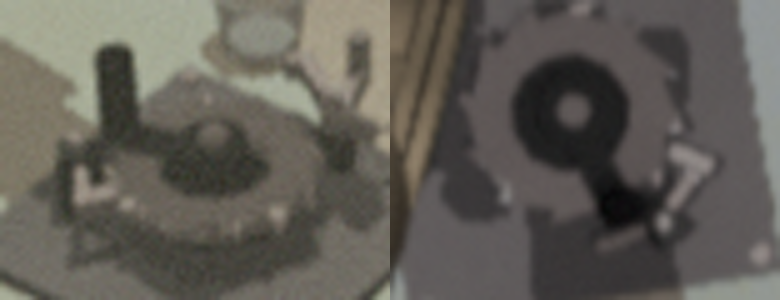

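The lug now lies on the buffer pin at the stop (right crop (690,160) to (665,225)), with the knob at about -157°. Next, swinging the pawl back.

>>> jog_arm --targets '[0.03,0.05,0,0,0,1,-0.1,0.03,0.05,-0.2,0,0,1,-0.1,0.01,0,-0.4,0,0,1,-0.1,0,0,-0.4,0,0,1,-0.1,0,0,-0.3,0,0,0.4,-0.1,0,0,0,0,0,0,-0.1]'

```text
t: 17.83
eef_pos: [558.9, 22.4, 91.7]
tcp_rot: [-0.002, 0.535, 0.845, -0.002]
wrist_force: [-0.4, -0.4, 0.4]
gripper_width: 37.9
finger_force: 0.0
```

>>> jog_arm --targets '[0,0,-0.3,0,0,0,-0.1,0,0,-0.2,0,0,0,-0.1,0,0,-0.18,0,0,0,-0.1,0,0,0,0,0,0,-0.1]'

```text
t: 18.17
eef_pos: [560.2, 22.8, 59.1]
tcp_rot: [-0.001, 0.535, 0.845, -0.001]
wrist_force: [0.4, 0.4, -0.6]
gripper_width: 38.6
finger_force: 0.0
```

>>> jog_arm --targets '[-0.046,-0.025,0,0,0,0.75,-0.1,-0.045,-0.028,0,0,0,0.75,-0.1,-0.043,-0.031,0,0,0,0.75,-0.1,-0.041,-0.033,0,0,0,0.75,-0.1,-0.039,-0.036,0,0,0,0.75,-0.1,-0.037,-0.038,0,0,0,0.75,-0.1,-0.034,-0.04,0,0,0,0.75,-0.1,-0.032,-0.042,0,0,0,0.75,-0.1]'

```text
t: 18.83
eef_pos: [547.2, 10.4, 61.2]
tcp_rot: [0.002, 0.317, 0.949, 0.001]
wrist_force: [2.4, 2.1, -2.5]
gripper_width: 38.4
finger_force: 1.8
```

>>> jog_arm --targets '[-0.029,-0.044,0,0,0,0.75,-0.1,-0.027,-0.046,0,0,0,0.75,-0.1,-0.024,-0.047,0,0,0,0.75,-0.1,-0.02,-0.049,0,0,0,0.75,-0.1,0,0,0,0,0,0,-0.1]'

```text
t: 19.25
eef_pos: [540.4, 0.3, 61.0]
tcp_rot: [0.0, 0.202, 0.979, 0.0]
wrist_force: [0.2, 1.4, 0.3]
gripper_width: 38.1
finger_force: 0.5
```

```bash
python3 - <<'E'
from h import *
P=look(("pawl_tab",),("scene",))
s=ctrl.get_state();print({k:np.round(s[k],2) for k in("t","eef_pos","tcp_rot","wrist_force")})
E
```

```text
scene pawl_tab 0.65 [547.7  10.1  76.7] [291. 201.]
{'t': np.float64(19.35), 'eef_pos': array([5.4066e+02, 1.4000e-01, 6.0820e+01]), 'tcp_rot': array([0.  , 0.2 , 0.98, 0.  ]), 'wrist_force': array([-0.47,  0.81, -0.44])}
```

>>> jog_arm --targets '[-0.018,-0.05,0,0,0,0.4,-0.1,-0.015,-0.051,0,0,0,0,-0.1,-0.012,-0.051,0,0,0,0,-0.1,0,0,0,0,0,0,-0.1,0,0,0,0,0,0,-0.1]'

```text
t: 19.77
eef_pos: [538.1, -8.4, 60.3]
tcp_rot: [0.0, 0.187, 0.982, -0.0]
wrist_force: [-0.7, 0.3, 0.7]
gripper_width: 38.6
finger_force: 0.0
```

```bash
python3 - <<'E'
from h import *
for i in range(2):P=look(("pawl_tab",),("scene",))
s=ctrl.get_state();print({k:np.round(s[k],2) for k in("t","eef_pos","tcp_rot","wrist_force")})
E
```

```text
scene pawl_tab 0.6 [536.8  -4.   75.8] [286. 202.]
scene pawl_tab 0.64 [537.5  -8.2  75. ] [285. 203.]
{'t': np.float64(19.97), 'eef_pos': array([538.21,  -7.52,  60.3 ]), 'tcp_rot': array([ 0.  ,  0.19,  0.98, -0.  ]), 'wrist_force': array([0.83, 1.02, 0.32])}
```

The pawl has snapped in and isn't touching the fingers. I'll lift straight up, retreat and check.

>>> jog_arm --targets '[0,0,0.3,0,0,0,-0.1,0,0,0.5,0,0,0,-0.1,0,0,0.6,0,0,0,-0.1,-0.1,0.5,0.3,0,0,0,-0.1,-0.2,0.6,0,0,0,0,-0.1,-0.2,0.6,0,0,0,0,-0.1,-0.2,0.6,0,0,0,0,-0.1,-0.2,0.6,0,0,0,0,-0.1]'

```text
t: 20.63
eef_pos: [492.6, 138.8, 145.6]
tcp_rot: [0.0, 0.187, 0.982, 0.0]
wrist_force: [1.1, 1.3, -0.1]
gripper_width: 38.6
finger_force: 0.0
```

>>> jog_arm --targets '[-0.2,0.6,0,0,0,0,-0.1,-0.2,0.6,0,0,0,0,-0.1,-0.1,0.3,0,0,0,0,-0.1,0,0,0,0,0,0,-0.1]'

```text
t: 20.97
eef_pos: [466.2, 217.7, 145.3]
tcp_rot: [-0.001, 0.183, 0.983, 0.001]
wrist_force: [0.3, -0.4, 0.6]
gripper_width: 38.5
finger_force: 0.0
```

```bash
python3 - <<'E'
from h import *
P=look(("pawl_tab","lug_face","crank_knob"))
p,q=P["scene"]["pixels"],P["top"]["pixels"]
f=lambda a,u:cv2.resize(a[u[1]-40:u[1]+40,u[0]-52:u[0]+52][:,:,::-1],(390,300),interpolation=2)
cv2.imwrite("pics/i.png",np.hstack([f(p,(265,225)),f(q,(300,215))]))
E
```

```text
scene pawl_tab 0.72 [537.5  -8.1  77.4] [285. 202.]
scene pawl_tab 0.66 [ 5.877e+02 -4.246e+02 -5.000e-01] [187. 301.]
scene lug_face 0.91 [ 530.9 -174.7   41.4] [242. 236.]
scene crank_knob 0.68 [ 509.6 -128.8  116.9] [248. 205.]
top pawl_tab 0.5 [535.9  -6.   81.3] [269. 222.]
top lug_face 0.92 [ 525.9 -170.4   46.8] [326. 225.]
top crank_knob 0.91 [ 511.6 -124.2  117. ] [312. 230.]
top crank_knob 0.29 [719.2 -12.   -1. ] [270. 162.]
```

View pics/i.png

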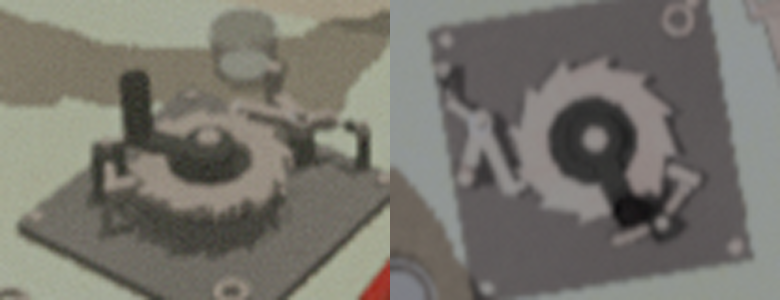

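The lug rests on the buffer pin (right crop (685,190)), the pawl tooth lies on the wheel at (515,185), and the arm is clear. Handing in the job.

```bash
python3 -c "
from cell import ctrl
print(ctrl.finish_job())"
```

```text
the job is handed in; nothing more can be done
None
```

I handed the job in at about 21 s: I swung the pawl out, turned the drum back onto the buffer pin and pressed it home with about 20 N at the knob, then put the pawl back on the teeth. The last pictures show the lug on the pin, but whether the pin went fully in I judged only by the force; nothing lying around was touched as far as I saw.

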